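# Close the two-leaf dry-storage chest so the leaves lap

## Robot

A 7-joint arm with a two-finger parallel gripper is mounted at the origin on a cart in front of the work surface, level with it; the furniture and walls round the work are solid. World frame = base frame: x ahead of the robot, y to its left, z up, the work surface at z = 0. Lengths are in m, angles in rad, forces in N, time in s.
With the tool pointing down it reaches from about 0.425 to 0.875 m from the base axis. Payload 8.4 kg.
Tool frame: the origin (TCP) lies midway between the tips of the shut fingers; the grasp point (between the pads) lies 19 mm behind it; z points along the fingers, y is the line along which they close (so a half turn about z gives the same grasp; the last joint's range is limited). The gripper opens to 87 mm and grips with 3 to 60 N. Pads are 19 mm wide; open, the fingers measure 117 mm over their backs; the gripper's body (75 mm by 190 mm) begins 51 mm behind the grasp point.
Start: joints at [1.089, 0.333, 0.04, 1.465, -0.013, 1.343, -0.059], TCP at [0.243, -0.603, 0.223] pointing down, gripper open.
Joint ranges: [-2.58, 2.58], [-0.38, 2.09], [-1.3, 1.39], [0.25, 2.4], [-1.5, 4.64], [0.08, 2.09], [-2.65, 2.65]. Speed limits (rad/s): [2.22, 2.22, 2.79, 2.79, 3.14, 3.14, 3.14].

## Interface

Orientations are given as [roll, pitch, yaw] about the fixed x, y, z axes, in that order (R = Rz(yaw) Ry(pitch) Rx(roll)).
In Python, from workcell import state, optics, env, finder gives the robot as it stands.
- The arm moves only by the tool send_rows, never from a script. Its argument "deltas" is a list of rows, each an object with "translation": the shift along the world's x, y, z scaled (see below), a list of three; "angular": the turn, a rotation vector about the world's x, y, z scaled (see below), a list of three; "jaw": the closure in counts, from 0 (fully open) to 255 (shut). In form: [{"translation": [tx, ty, tz], "angular": [ax, ay, az], "jaw": jaw}, ...]. A call has 1 to 8 rows; each row shifts and turns the commanded pose from where the row before left it; what a row does not reach is not made up. The controller multiplies each number of a shift by 3 cm and each number of a turn by pi/2 rad. A row lasts 1/12 s, in which the tool goes at most 41.7 mm and 7.16 degrees, less where a joint would pass 70% of its speed; a pose out of reach is approached as far as the arm can. A call with a number of a shift or a turn outside -1 to 1 is refused whole. A call with a gripper value outside its range is refused whole. The fingers move at their own pace and stop on an object; the grip force is fixed at half the most. Time passes only in rows, so rows that do not move let the fingers close. It gives the time, the measured TCP pose, the force, the opening and the grip force at its end, in the units of the state.
- state(): the state, without advancing time (a new reading comes with each control period).
- optics.snapshot(name): name is "side" or "top" or "wrist"; returns (picture, depth): 384x512x3 uint8, red, green, blue; 384x512 float32, m along the optical axis (not along the pixel's ray), 0 where there is no reading.
- optics.camera_info(name): a dict with "fovy" (degrees; the focal length in pixels is half the picture's height over the tangent of half this angle, whatever the lens; pixels are square), "cx", "cy" (the principal point, pixels), "k1" (the pictures are not rectified: a ray, as slopes to the right and down, at radius r is drawn at 1 + k1 r^2 times it, then the intrinsics apply), "rvec" (rotation vector, rad) and "tvec" (3), from world to camera coordinates, as OpenCV has them; the wrist camera has in their place "T_tool_cam" (4x4, takes a point from camera to tool coordinates, whose origin is the TCP and whose axes are the flange's). Camera axes: x right, y down, z forward; pixel columns grow to the right and rows downward; lengths in m; the calibration is good to about 2 mm. A picture is of the moment at which its call begins: read the wrist's pose just before it. camera_info takes no time and is no camera call.
- env.finish_job(): hands the job in; it is judged then, once.
Trained networks look in the newest picture that a camera, given by its name, has taken for a name from the list of things; names that differ only in an ending like _2 or _b are one class to them, and where a whole thing is asked for, a point or a joint stands for the part that bears it (a point fixed in the world has none). Each returns a list of dicts, best first, with "conf" (0 to 1); they miss things now and then, are a little off and sometimes report something else, mostly with a low value. They report only what shows in the picture. A call takes as long as a camera call.
- finder.outline_of(query, camera): "mask" (384x512 bool, what is visible of it) and "extent" ([left, top, width, height] in pixels, round what is visible of it).
- finder.mark_of(query, camera): "location" ([column, row] in pixels: a listed point, or the origin of a listed thing).
The state is a dict: "time_s": time; "qpos": joint angles; "qd": joint speeds; "effort": joint torques, N m; "tcp_pos": TCP position; "orientation": TCP orientation; "ft_force": force on the tool from outside, world axes, zero at the start; "ft_torque": the same for the moment, N m; "finger_gap": finger opening in m; "grasp_force": force on a finger pad.
Only numpy, scipy, OpenCV 4.12 (cv2) and the standard library are available. Lean on these libraries where they do the work, as an engineer would, in place of code of your own. Each camera call takes 0.05 s, during which the arm holds its last target. There are 200 camera calls.

## Task

Close the small two-leaf storage chest on the bench so that its leaves lap properly: first push the leaf with the stepped (rebated) edge fully down onto the chest, with the other leaf still standing well open, then push the leaf with the overhanging lip (flange) fully down so its lip lies over the step. Leave both leaves flat and the hand clear, and do not shove or knock over the bottle, beaker and dish standing around it.

Things in the scene. Friction and masses are not known exactly. Their poses are not given: they have to be found in the camera images.
- chest: grey painted metal chest, open at the top, 150 (its x) x 70 (its y) x 75 mm high, walls 4 mm, fixed to the bench. Origin: centre of its underside, on the bench top; z up; its x axis points away from the robot to within about 0.42 rad. Two bare-metal leaves, each 66 mm wide along y, are hinged at its far and near rim. The sachet and vials inside are fixed and lie below the rim.
- rebated_leaf (a joint): angle of the far leaf, rad: 0 shut (level on the rim), grows as it opens up and away from the robot; pi/2 upright; starts 0.9 to 1.6, at most 1.7. About 0.12 kg; a stiff hinge (0.09 N m) holds it at any angle, 2 to 4 N pushes it; no latch or spring. Goes down first: if the other leaf is down already, its tongue lands on the lip and it stays about 0.16 rad open.
- flanged_leaf (a joint): angle of the near leaf, rad: 0 shut (level on the rim), grows as it opens up and towards the robot; pi/2 upright; at most 1.7. Same mass, stiffness and behaviour as the other. Shut, its lip lies over the other leaf's tongue with 2 mm to spare and both outer faces are level, 85 mm above the bench.
- rebated_leaf_hinge (a point): middle of the far leaf's hinge line, at chest x = +70 mm, y = 0, height 75 mm (rim); the line runs along the chest's y. The leaf's underside plane passes through it. The panel is 10 mm thick and reaches 58 mm from this line, then steps down to a 4 mm tongue out to 72 mm. The outer face (the one to push) is flat apart from thin hinge straps within 19 mm of the hinge.
- flanged_leaf_hinge (a point): middle of the near leaf's hinge line, at chest x = -70 mm, y = 0, height 75 mm (rim); the line runs along the chest's y. The leaf's underside plane passes through it. The panel is 10 mm thick and reaches 66 mm from this line, then only its outer 4 mm goes on as an overhanging lip to 80 mm. The outer face is flat apart from thin hinge straps within 19 mm of the hinge.
- rebate_edge (a point): middle of the rebated leaf's free edge, on top of its tongue: 72 mm from the hinge line, 4 mm off the underside plane; moves with the leaf
- flange_edge (a point): middle of the flanged leaf's free edge, on the outer face of its lip: 80 mm from the hinge line, 10 mm off the underside plane; moves with the leaf
- bottle_blue: capped bottle with blue content, 54 mm across, 113 mm tall, standing left of the chest; loose; origin at the centre of its underside. Leave it alone
- beaker_blue: glass beaker with blue content, 62 x 68 mm, 84 mm tall, standing between robot and chest; loose; origin at the centre of its underside. Leave it alone
- petri: flat round dish, 61 mm across, 14 mm tall, lying to the right and in front of the chest; loose; origin at the centre of its underside. Leave it alone

How it is judged:
On the way, in this order (a step that is already met when the one before it is completed fails the run):
1. the rebated leaf is shut while the flanged leaf still stands open (value of joint rebated_leaf below 0.055 rad and value of joint flanged_leaf above 0.5 rad), for 0.2 s.
2. the flanged leaf is shut over the rebated one (value of joint each of rebated_leaf, flanged_leaf below 0.055 rad), for 0.2 s.
At the end, for the whole second after the job is handed in: both leaves lie shut and at rest, each within 0.055 rad (about 4 mm at its edge) of level, the rebated one having been shut first, while the flanged one was still open by more than 0.5 rad; the bottle, beaker and dish have never moved more than 30 mm or tilted more than 0.5 rad (all of step 2 and velocity of joint rebated_leaf between -0.05 and 0.05 rad/s and velocity of joint flanged_leaf between -0.05 and 0.05 rad/s); the robot touches nothing.
It fails at once if a bystander (bottle, beaker or dish) is shoved more than 30 mm or tipped (distance of any of bottle_blue, beaker_blue, petri from where it was at the start of the episode above 0.03 m or angle between any of bottle_blue, beaker_blue, petri's own z axis and vertical above 0.5 rad).
It also fails if it takes over 51 s, if anything falls off the work surface, if the arm or the gripper's body presses on something with over 40 N, if the wrist force passes 120 N, or if a joint passes its speed limit or range.

## Working session

There is one attempt and no reset: what is moved stays moved. The work goes in short steps, Python scripts to look and compute and a tool call to move; the robot and the scene stay as the last step left them, time stands still between calls to the robot, and variables do not carry over. Pictures are saved under pics/ and viewed, at most 10 in all, crops included, and the job is handed in when it is done.

Besides the shell and the picture viewer there is one more tool, called after "Request:" by a JSON object that holds its "op" and its "data", one argument or row to a line. send_rows: Moves the arm, as the interface text tells. Its arguments: {"type":"object","properties":{"deltas":{"type":"array"}},"required":["deltas"]}

```bash
mkdir -p pics; cat > h.py <<'E'
import numpy as np, cv2
from workcell import state, optics, env, finder
def cam(n):
    c=optics.camera_info(n); f=192/np.tan(np.radians(c['fovy'])/2); return c,f
def deproj(n,d,px):
    c,f=cam(n); px=np.atleast_2d(px).astype(float)
    K=np.array([[f,0,c['cx']],[0,f,c['cy']],[0,0,1]])
    D=np.array([c['k1'],0,0,0,0])
    u=cv2.undistortPoints(px.reshape(-1,1,2),K,D).reshape(-1,2)
    z=d[px[:,1].round().astype(int),px[:,0].round().astype(int)]
    P=np.c_[u*z[:,None],z]
    R=cv2.Rodrigues(np.array(c['rvec'],float))[0]
    return (P-np.array(c['tvec']).ravel())@R
def maskpts(n,d,m):
    v,u=np.nonzero(m&(d>0)); return deproj(n,d,np.c_[u,v])
E
python3 - <<'E'
from h import *
ims=[]
for n in ['side','top']:
    p,d=optics.snapshot(n); ims.append(p); np.save(n+'_d.npy',d)
    for q in ['chest','rebated_leaf','flanged_leaf','bottle_blue','beaker_blue','petri']:
        r=finder.outline_of(q,n)
        if r:
            P=maskpts(n,d,r[0]['mask']); np.save(f'{n}_{q}.npy',P)
            print(n,q,round(r[0]['conf'],2),r[0]['extent'],np.percentile(P,[2,50,98],axis=0).round(3).tolist())
    for q in ['rebated_leaf_hinge','flanged_leaf_hinge','rebate_edge','flange_edge','chest']:
        r=finder.mark_of(q,n)
        if r: print(n,q,round(r[0]['conf'],2),np.round(r[0]['location'],1),deproj(n,d,r[0]['location']).round(3))
cv2.imwrite('pics/a.png',cv2.cvtColor(cv2.resize(np.vstack(ims),(450,675))[:600] if 0 else np.hstack([cv2.resize(i,(400,300)) for i in ims]),cv2.COLOR_RGB2BGR))
print(state())
E
```

```text
side chest 0.87 [198.3, 155.8, 72.4, 68.5] [[0.53, -0.186, 0.006], [0.608, -0.117, 0.059], [0.685, -0.092, 0.141]]
side rebated_leaf 0.67 [199.1, 160.0, 25.8, 30.2] [[0.642, -0.408, 0.0], [0.663, -0.105, 0.107], [0.858, -0.091, 0.138]]
side flanged_leaf 0.68 [257.5, 158.8, 9.1, 34.5] [[0.528, -0.175, 0.081], [0.532, -0.133, 0.117], [0.54, -0.124, 0.153]]
side bottle_blue 0.67 [233.4, 216.5, 24.7, 58.2] [[0.419, 0.032, 0.001], [0.462, 0.09, 0.083], [0.517, 0.168, 0.129]]
side beaker_blue 0.75 [303.6, 206.8, 31.4, 47.5] [[0.35, -0.166, 0.002], [0.374, -0.058, 0.055], [0.405, -0.049, 0.083]]
side petri 0.76 [329.6, 210.0, 23.7, 11.9] [[0.349, -0.288, 0.002], [0.371, -0.251, 0.014], [0.398, -0.23, 0.016]]
side rebated_leaf_hinge 0.58 [206.5 183.1] [[ 0.675 -0.119  0.082]]
side flanged_leaf_hinge 0.58 [264.1 190.9] [[ 0.529 -0.135  0.084]]
side rebate_edge 0.67 [219.5 162.3] [[ 0.654 -0.144  0.131]]
side flange_edge 0.62 [266.4 156.5] [[ 0.585 -0.264  0.125]]
side chest 0.57 [232.9 212.1] [[ 0.598 -0.112  0.024]]
top rebated_leaf 0.75 [255.7, 110.7, 33.0, 24.3] [[0.643, -0.163, 0.083], [0
[... 851 characters left out ...]
ray([ 1.0887906 ,  0.33316963,  0.03991343,  1.46542665, -0.01340427,
        1.3433048 , -0.05851251]), 'qd': array([-9.25480954e-04,  5.76895064e-04, -2.44437224e-04, -3.18155536e-04,
        1.98613191e-05,  1.46439627e-03,  6.32008569e-04]), 'effort': array([ 1.27901818e-03, -6.56125975e+01,  1.33405466e+00, -4.04058623e+01,
       -5.96456509e-02,  3.51858675e-02,  5.14420685e-05]), 'tcp_pos': array([ 0.24275665, -0.60292204,  0.22255266]), 'orientation': array([-3.14154969e+00, -6.06528766e-06,  3.82748617e-01]), 'ft_force': array([ 0.22929272, -0.33760822, -0.79013914]), 'ft_torque': array([ 0.01183449,  0.02376533, -0.0287196 ]), 'grasp_force': 0.0, 'finger_gap': 0.08685381169413121}
```

View pics/a.png

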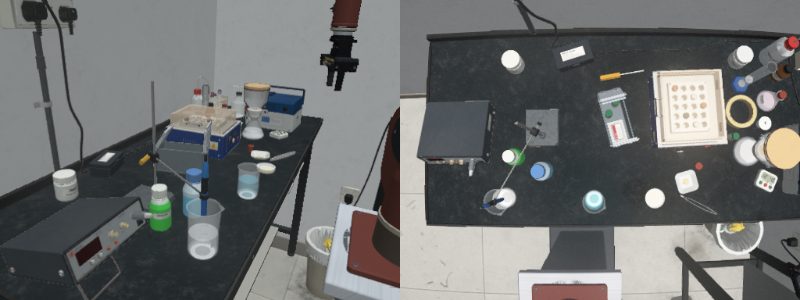

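```bash
python3 - <<'E'
from h import *
p,d=optics.snapshot('top')
c=p[80:240,190:390]; cv2.imwrite('pics/b.png',cv2.cvtColor(cv2.resize(c,None,fx=3.7,fy=3.7,interpolation=cv2.INTER_CUBIC),cv2.COLOR_RGB2BGR))
v,u=np.mgrid[80:240,190:390]; P=deproj('top',d,np.c_[u.ravel(),v.ravel()])
# box height
for a in [(325,120),(340,180),(322,150)]: print(a,deproj('top',d,a).round(3))
B=P[(P[:,1]<-0.22)&(P[:,2]>0.03)&(P[:,0]>.4)]; print('box',np.percentile(B,[1,50,99],axis=0).round(3).tolist())
L=P[(P[:,1]>-.22)&(P[:,1]<-.05)&(P[:,0]>.48)&(P[:,0]<.74)&(P[:,2]>.06)]
np.save('L.npy',L); print(len(L))
for n in ['rebated','flanged']:
  for s in ['side','top']:
    Q=np.load(f'{s}_{n}_leaf.npy'); Q=Q[(Q[:,2]>.07)&(Q[:,1]>-.22)&(Q[:,0]<.75)]
    m=np.median(Q,0); 
    for _ in range(6):
        w=np.linalg.svd(Q-m,full_matrices=False)[2][2]; r=abs((Q-m)@w); Q=Q[r<np.percentile(r,93)] if r.max()>.004 else Q; m=Q.mean(0)
    print(s,n,len(Q),m.round(3),w.round(3),'mx',Q.max(0).round(3),Q.min(0).round(3))
# rect of chest outline seen from above at rim height
x=P[(P[:,1]>-.22)&(P[:,1]<-.05)&(P[:,0]>.5)&(P[:,0]<.72)&(P[:,2]>.055)&(P[:,2]<.16)]
print(cv2.minAreaRect((x[:,:2]*1000).astype(np.float32)))
E
```

```text
(325, 120) [[ 0.676 -0.25   0.088]]
(340, 180) [[ 0.542 -0.271  0.131]]
(322, 150) [[ 0.618 -0.253  0.032]]
box [[0.528, -0.378, 0.039], [0.629, -0.305, 0.136], [0.732, -0.248, 0.14]]
1079
side rebated 148 [ 0.662 -0.114  0.107] [0.843 0.145 0.518] mx [ 0.689 -0.09   0.139] [ 0.639 -0.162  0.073]
top rebated 422 [ 0.666 -0.129  0.116] [-0.788 -0.193 -0.585] mx [ 0.693 -0.093  0.139] [ 0.64  -0.166  0.079]
side flanged 186 [ 0.532 -0.144  0.116] [-0.983 -0.182 -0.034] mx [ 0.541 -0.122  0.155] [ 0.527 -0.181  0.079]
top flanged 138 [ 0.539 -0.161  0.146] [-0.918 -0.252 -0.308] mx [ 0.552 -0.124  0.157] [ 0.527 -0.193  0.129]
((611.9829711914062, -142.6259765625), (161.11732482910156, 76.99446105957031), 14.820900917053223)
```

View pics/b.png

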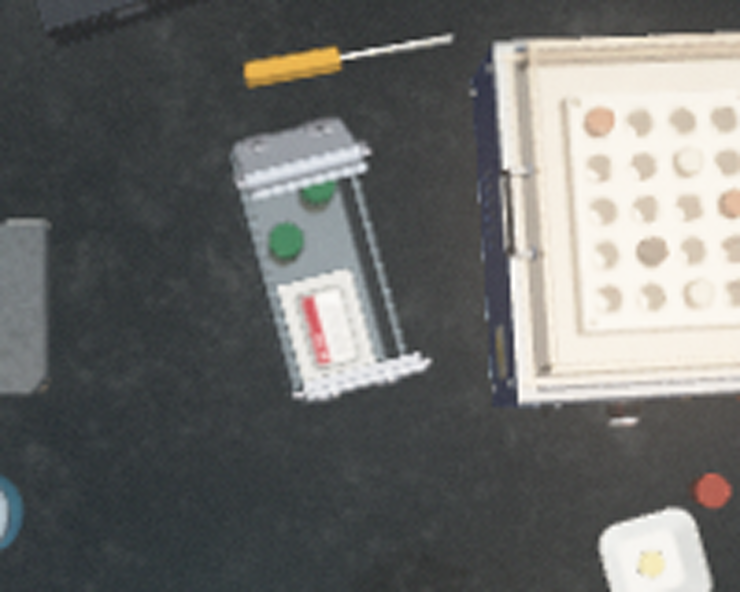

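The top view shows the chest at about crop (330,260), the rebated leaf at (300,155) leaning in at about 0.95 rad, and the flanged leaf at (360,378) nearly upright. The tall rack box is clear on the right. Chest centre is about (0.612, -0.143) with yaw about 0.25. I'll shut the jaws and approach.

Request:
{"op": "send_rows", "data": {
  "deltas": [
    {"translation": [0.66,0.98,0.1],"angular": [0,0,-0.01],"jaw": 255},
    {"translation": [0.66,0.98,0.1],"angular": [0,0,-0.01],"jaw": 255},
    {"translation": [0.66,0.98,0.1],"angular": [0,0,-0.01],"jaw": 255},
    {"translation": [0.66,0.98,0.1],"angular": [0,0,-0.01],"jaw": 255},
    {"translation": [0.66,0.98,0.1],"angular": [0,0,-0.01],"jaw": 255},
    {"translation": [0.66,0.98,0.1],"angular": [0,0,-0.01],"jaw": 255},
    {"translation": [0.66,0.98,0.1],"angular": [0,0,-0.01],"jaw": 255},
    {"translation": [0.66,0.98,0.1],"angular": [0,0,-0.01],"jaw": 255}
  ]
}}

```text
time_s: 1.92
tcp_pos: [0.4018, -0.3662, 0.247]
orientation: [3.141, -0.0, 0.256]
ft_force: [0.6, -0.6, 1.3]
finger_gap: 0.0416
grasp_force: 0.0
```

Request:
{"op": "send_rows", "data": {
  "deltas": [
    {"translation": [0.98,0.88,0],"angular": [0,0,0],"jaw": 255},
    {"translation": [0.98,0.88,0],"angular": [0,0,0],"jaw": 255},
    {"translation": [0.98,0.88,0],"angular": [0,0,0],"jaw": 255},
    {"translation": [0.98,0.88,0],"angular": [0,0,0],"jaw": 255},
    {"translation": [0.98,0.88,0],"angular": [0,0,0],"jaw": 255},
    {"translation": [0.98,0.88,0],"angular": [0,0,0],"jaw": 255},
    {"translation": [0.98,0.8,0],"angular": [0,0,0],"jaw": 255},
    {"translation": [0.98,0.8,0],"angular": [0,0,0],"jaw": 255}
  ]
}}

```text
time_s: 2.58
tcp_pos: [0.6376, -0.1599, 0.2467]
orientation: [3.141, -0.0, 0.257]
ft_force: [0.7, -1.7, 0.7]
finger_gap: 0.001
grasp_force: 0.0
```

Request:
{"op": "send_rows", "data": {
  "deltas": [
    {"translation": [0.57,0.55,0],"angular": [0,0,0],"jaw": 255},
    {"translation": [0.57,0.55,0],"angular": [0,0,0],"jaw": 255},
    {"translation": [0,0,-0.9],"angular": [0,0,0],"jaw": 255},
    {"translation": [0,0,-0.9],"angular": [0,0,0],"jaw": 255},
    {"translation": [0,0,-0.8],"angular": [0,0,0],"jaw": 255},
    {"translation": [0,0,-0.5],"angular": [0,0,0],"jaw": 255},
    {"translation": [0,0,0],"angular": [0,0,0],"jaw": 255}
  ]
}}

```text
time_s: 3.17
tcp_pos: [0.6684, -0.1282, 0.1492]
orientation: [-3.139, 0.006, 0.257]
ft_force: [-0.3, 0.4, -1.2]
finger_gap: 0.0002
grasp_force: 0.0
```

```bash
python3 - <<'E'
from h import *
print(state()['tcp_pos'],state()['ft_force'])
a=optics.snapshot('side')[0][110:240,160:330]; b=optics.snapshot('top')[0][80:210,210:380]
cv2.imwrite('pics/c.png',cv2.cvtColor(np.hstack([cv2.resize(i,None,fx=2.3,fy=2.3) for i in (a,b)]),cv2.COLOR_RGB2BGR))
E
```

```text
[ 0.66839372 -0.12821498  0.14924333] [-0.25286957  0.43845304 -1.18347955]
```

View pics/c.png

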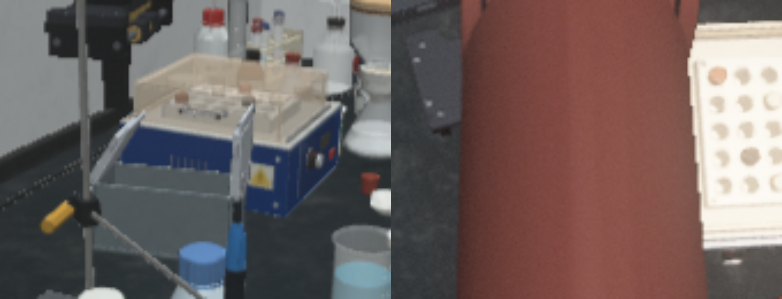

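The side view shows the fingertips at (118,108), just above and outside the rebated leaf's edge at (140,118). The flanged leaf is upright at (242,150). Next I push the rebated leaf down.

Request:
{"op": "send_rows", "data": {
  "deltas": [
    {"translation": [0,0,-0.3],"angular": [0,0,0],"jaw": 255},
    {"translation": [0,0,-0.3],"angular": [0,0,0],"jaw": 255},
    {"translation": [0,0,-0.3],"angular": [0,0,0],"jaw": 255},
    {"translation": [-0.12,-0.03,-0.2],"angular": [0,0,0],"jaw": 255},
    {"translation": [-0.12,-0.03,-0.2],"angular": [0,0,0],"jaw": 255},
    {"translation": [-0.1,-0.03,-0.2],"angular": [0,0,0],"jaw": 255},
    {"translation": [-0.1,-0.03,-0.2],"angular": [0,0,0],"jaw": 255}
  ]
}}

```text
time_s: 3.85
tcp_pos: [0.657, -0.1322, 0.1023]
orientation: [3.141, -0.0, 0.257]
ft_force: [0.1, -0.6, 2.7]
finger_gap: 0.0008
grasp_force: 1.3
```

Request:
{"op": "send_rows", "data": {
  "deltas": [
    {"translation": [-0.1,-0.03,-0.17],"angular": [0,0,0],"jaw": 255},
    {"translation": [-0.1,-0.03,-0.15],"angular": [0,0,0],"jaw": 255},
    {"translation": [-0.1,-0.03,-0.12],"angular": [0,0,0],"jaw": 255},
    {"translation": [-0.05,0,-0.1],"angular": [0,0,0],"jaw": 255},
    {"translation": [0,0,0],"angular": [0,0,0],"jaw": 255}
  ]
}}

```text
time_s: 4.27
tcp_pos: [0.6464, -0.1349, 0.0859]
orientation: [-3.142, 0.001, 0.257]
ft_force: [0.0, -0.4, -0.2]
finger_gap: 0.0001
grasp_force: 0.0
```

Request:
{"op": "send_rows", "data": {
  "deltas": [
    {"translation": [-0.1,-0.03,-0.03],"angular": [0,0,0],"jaw": 255},
    {"translation": [-0.1,-0.03,-0.05],"angular": [0,0,0],"jaw": 255},
    {"translation": [-0.1,-0.03,-0.05],"angular": [0,0,0],"jaw": 255},
    {"translation": [0,0,0],"angular": [0,0,0],"jaw": 255}
  ]
}}

```text
time_s: 4.6
tcp_pos: [0.6412, -0.1363, 0.0854]
orientation: [3.14, -0.008, 0.258]
ft_force: [6.8, 2.9, 10.7]
finger_gap: 0.0005
grasp_force: 4.9
```

Request:
{"op": "send_rows", "data": {
  "deltas": [
    {"translation": [0.05,0,0.3],"angular": [0,0,0],"jaw": 255},
    {"translation": [0,0,0.9],"angular": [0,0,0],"jaw": 255},
    {"translation": [0,0,1],"angular": [0,0,0],"jaw": 255},
    {"translation": [0,0,1],"angular": [0,0,0],"jaw": 255},
    {"translation": [0,0,1],"angular": [0,0,0],"jaw": 255},
    {"translation": [0,0,0.2],"angular": [0,0,0],"jaw": 255}
  ]
}}

```text
time_s: 5.1
tcp_pos: [0.6409, -0.1377, 0.2204]
orientation: [3.139, -0.006, 0.257]
ft_force: [-0.1, -0.1, 0.3]
finger_gap: 0.0004
grasp_force: 0.0
```

Request:
{"op": "send_rows", "data": {
  "deltas": [
    {"translation": [-0.9,-0.23,0],"angular": [0,0,0],"jaw": 255},
    {"translation": [-0.9,-0.23,0],"angular": [0,0,0],"jaw": 255},
    {"translation": [-0.95,-0.24,0],"angular": [0,0,0],"jaw": 255},
    {"translation": [-0.95,-0.24,0],"angular": [0,0,0],"jaw": 255},
    {"translation": [-0.95,-0.24,0],"angular": [0,0,0],"jaw": 255},
    {"translation": [0,0,0],"angular": [0,0,0],"jaw": 255}
  ]
}}

```text
time_s: 5.6
tcp_pos: [0.4947, -0.1753, 0.2143]
orientation: [3.141, 0.004, 0.253]
ft_force: [0.8, -0.5, -0.3]
finger_gap: 0.0003
grasp_force: 0.0
```

```bash
python3 - <<'E'
from h import *
print(state()['tcp_pos'],state()['ft_force'])
a=optics.snapshot('side')[0][110:240,160:330]; b=optics.snapshot('top')[0][80:210,210:380]
cv2.imwrite('pics/d.png',cv2.cvtColor(np.hstack([cv2.resize(i,None,fx=2.3,fy=2.3) for i in (a,b)]),cv2.COLOR_RGB2BGR))
E
```

```text
[ 0.49474413 -0.17532857  0.21431149] [ 0.82383951 -0.48076733 -0.27671626]
```

View pics/d.png

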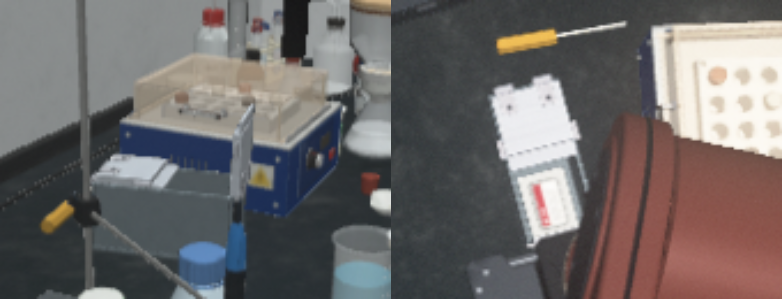

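The side view shows the rebated leaf lying flat at (135,170) and the flanged leaf still upright at (242,150). The hand is on its robot side. Descending and pushing.

Request:
{"op": "send_rows", "data": {
  "deltas": [
    {"translation": [0,0,-0.8],"angular": [0,0,0],"jaw": 255},
    {"translation": [0,0,-0.8],"angular": [0,0,0],"jaw": 255},
    {"translation": [0,0,-0.8],"angular": [0,0,0],"jaw": 255},
    {"translation": [0.3,0.08,0],"angular": [0,0,0],"jaw": 255},
    {"translation": [0.3,0.08,0],"angular": [0,0,0],"jaw": 255},
    {"translation": [0.3,0.08,0],"angular": [0,0,0],"jaw": 255},
    {"translation": [0.3,0.08,0],"angular": [0,0,0],"jaw": 255},
    {"translation": [0.3,0.08,0],"angular": [0,0,0],"jaw": 255}
  ]
}}

```text
time_s: 6.37
tcp_pos: [0.5467, -0.1603, 0.1436]
orientation: [3.141, -0.001, 0.258]
ft_force: [-1.3, -1.0, -0.6]
finger_gap: 0.0004
grasp_force: 0.7
```

Request:
{"op": "send_rows", "data": {
  "deltas": [
    {"translation": [0.19,0.05,-0.13],"angular": [0,0,0],"jaw": 255},
    {"translation": [0.19,0.05,-0.13],"angular": [0,0,0],"jaw": 255},
    {"translation": [0.19,0.05,-0.13],"angular": [0,0,0],"jaw": 255},
    {"translation": [0.15,0.04,-0.16],"angular": [0,0,0],"jaw": 255},
    {"translation": [0.15,0.04,-0.16],"angular": [0,0,0],"jaw": 255},
    {"translation": [0.15,0.04,-0.16],"angular": [0,0,0],"jaw": 255},
    {"translation": [0.11,0.03,-0.17],"angular": [0,0,0],"jaw": 255}
  ]
}}

```text
time_s: 6.95
tcp_pos: [0.5794, -0.1516, 0.1108]
orientation: [3.142, -0.0, 0.257]
ft_force: [0.3, 0.4, 2.6]
finger_gap: 0.0004
grasp_force: 0.8
```

Request:
{"op": "send_rows", "data": {
  "deltas": [
    {"translation": [0.11,0.03,-0.17],"angular": [0,0,0],"jaw": 255},
    {"translation": [0.1,0.03,-0.17],"angular": [0,0,0],"jaw": 255},
    {"translation": [0.07,0.02,-0.17],"angular": [0,0,0],"jaw": 255},
    {"translation": [0.07,0.02,-0.17],"angular": [0,0,0],"jaw": 255},
    {"translation": [0.05,0,-0.14],"angular": [0,0,0],"jaw": 255},
    {"translation": [0,0,-0.06],"angular": [0,0,0],"jaw": 255},
    {"translation": [0,0,0],"angular": [0,0,0],"jaw": 255}
  ]
}}

```text
time_s: 7.53
tcp_pos: [0.5906, -0.1486, 0.0854]
orientation: [-3.141, 0.0, 0.257]
ft_force: [-3.4, 0.9, 8.4]
finger_gap: 0.0003
grasp_force: 4.2
```

Request:
{"op": "send_rows", "data": {
  "deltas": [
    {"translation": [0,0,-0.04],"angular": [0,0,0],"jaw": 255},
    {"translation": [0,0,0],"angular": [0,0,0],"jaw": 255},
    {"translation": [0,0,0.3],"angular": [0,0,0],"jaw": 255},
    {"translation": [0,0,1],"angular": [0,0,0],"jaw": 255},
    {"translation": [0,0,1],"angular": [0,0,0],"jaw": 255},
    {"translation": [0,0,1],"angular": [0,0,0],"jaw": 255},
    {"translation": [0,0,1],"angular": [0,0,0],"jaw": 255}
  ]
}}

```text
time_s: 8.12
tcp_pos: [0.5904, -0.1486, 0.2139]
orientation: [-3.141, 0.0, 0.257]
ft_force: [0.6, -0.6, 0.3]
finger_gap: 0.0005
grasp_force: 0.0
```

Request:
{"op": "send_rows", "data": {
  "deltas": [
    {"translation": [-0.9,-0.9,0],"angular": [0,0,0],"jaw": 255},
    {"translation": [-0.9,-0.9,0],"angular": [0,0,0],"jaw": 255},
    {"translation": [-0.9,-0.9,0],"angular": [0,0,0],"jaw": 255},
    {"translation": [-0.7,-0.9,0],"angular": [0,0,0],"jaw": 255},
    {"translation": [-0.4,-0.9,0],"angular": [0,0,0],"jaw": 255},
    {"translation": [-0.4,-0.9,0],"angular": [0,0,0],"jaw": 255},
    {"translation": [-0.4,-0.9,0],"angular": [0,0,0],"jaw": 255},
    {"translation": [0,0,0],"angular": [0,0,0],"jaw": 255}
  ]
}}

```text
time_s: 8.78
tcp_pos: [0.4488, -0.344, 0.2124]
orientation: [3.14, 0.002, 0.249]
ft_force: [0.1, -0.4, -0.1]
finger_gap: 0.0005
grasp_force: 0.0
```

```bash
python3 - <<'E'
from h import *
print(state()['tcp_pos'],state()['ft_force'])
a=optics.snapshot('side')[0][110:240,160:330]; b,d=optics.snapshot('top')
cv2.imwrite('pics/e.png',cv2.cvtColor(np.hstack([cv2.resize(i,None,fx=2.3,fy=2.3) for i in (a,b[80:210,210:380])]),cv2.COLOR_RGB2BGR))
v,u=np.mgrid[80:240,190:390]; P=deproj('top',d,np.c_[u.ravel(),v.ravel()])
q=(P[:,:2]-[.612,-.143])@np.array([[np.cos(.255),-np.sin(.255)],[np.sin(.255),np.cos(.255)]])
for a in range(-70,70,14):
    m=(abs(q[:,0]*1000-a-7)<7)&(abs(q[:,1])<.025); print(a,np.percentile(P[m,2],[10,50,90]).round(4))
E
```

```text
[ 0.44875229 -0.34404865  0.21243421] [ 0.0747924  -0.41699955 -0.05425654]
-70 [0.0749 0.0846 0.0873]
-56 [0.0833 0.0849 0.0872]
-42 [0.0829 0.0848 0.0864]
-28 [0.0833 0.0847 0.0866]
-14 [0.083  0.0846 0.0868]
0 [0.0819 0.0844 0.0864]
14 [0.0824 0.0844 0.0862]
28 [0.0829 0.0847 0.0864]
42 [0.0828 0.0848 0.0869]
56 [0.0833 0.0855 0.0875]
```

View pics/e.png

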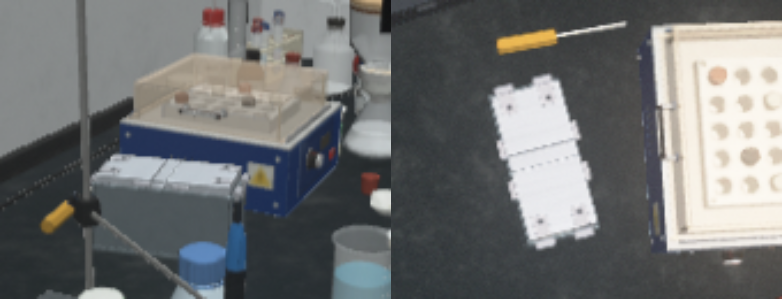

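Both leaves lie flat: the lid runs from (500,90) to (590,240) in the top view and reads 0.085 m high along its whole length. The hand is clear, so I'm handing in.

```bash
python3 -c "
from workcell import env
print(env.finish_job())"
```

```text
the job is handed in; nothing more can be done
None
```

I closed the rebated leaf first, then the flanged leaf over it; both measured level at about 85 mm above the bench, the hand is clear, and the job is handed in (no verdict was returned).

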